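Snap the lid of the mortar pail shut all round

ROBOT

A 7-joint arm with a two-finger parallel gripper is mounted at the origin on the work surface. World frame = base frame: x ahead of the robot, y to its left, z up, the work surface at z = 0. Lengths are in m, angles in rad, forces in N, time in s.
With the tool pointing down it reaches from about 0.425 to 0.875 m from the base axis. Payload 9.9 kg.
Tool frame: the origin (TCP) lies midway between the tips of the shut fingers; the grasp point (between the pads) lies 19 mm behind it; z points along the fingers, y is the direction in which the jaws open and shut (so a half turn about z gives the same grasp; the last joint's range is limited). The gripper opens to 85 mm and grips with 20 to 120 N. Pads are 22 mm wide; open, the fingers measure 114 mm over their backs; the gripper's body (76 mm by 85 mm) begins 54 mm behind the grasp point. The pads swing forward as they close: fully open they stand 13 mm farther back than shut.
Start: joints at [1.036, 0.576, 0.025, 1.437, -0.015, 1.129, -0.057], TCP at [0.294, -0.608, 0.231] pointing down, gripper open.
Joint ranges: [-2.76, 2.76], [-0.34, 2.15], [-1.52, 1.57], [0.19, 2.46], [-1.09, 4.23], [0.17, 1.99], [-2.82, 2.82]. Speed limits (rad/s): [2.22, 2.22, 3.01, 3.01, 3.14, 3.14, 3.14].

INTERFACE

Orientations are given as [roll, pitch, yaw] about the fixed x, y, z axes, in that order (R = Rz(yaw) Ry(pitch) Rx(roll)).
In Python, from station import ctrl, viewer gives the robot as it stands. Calls block until the motion is done:
- ctrl.move_pose(position, orientation): joint-space move of the TCP to a pose.
- ctrl.move_straight(position, orientation=None, v=0.15, stop_force=None): straight line of the TCP; orientation=None keeps the orientation; v is the mean speed in m/s. With stop_force (N) it stops when the force on the tool has changed by that much, and returns True; else False.
- ctrl.move_joints(angles): joint-space move.
- ctrl.let_go() and ctrl.gripper_close(newtons=None): open the fingers fully, or close them until they stop; newtons is the grip in N (None keeps the last).
- ctrl.wait(seconds).
- ctrl.solve_ik(position, orientation): joint angles nearest the present ones, or None.
- ctrl.read_state(): the state.
- viewer.read_camera(name): name is "scene" or "top" or "wrist"; returns a dict with "pixels" (420x560x3 uint8, red, green, blue), "fx", "fy", "cx", "cy" (pixels), "extrinsics" (4x4, takes a point from camera to world coordinates). Camera axes: x right, y down, z forward; pixel columns grow to the right and rows downward; lengths in m; the calibration is good to about 2 mm. A picture is of the moment at which its call begins. There is no depth.
A pose or a line that the arm cannot do raises ctrl.Unreachable and nothing moves.
- ctrl.sign_off(): hands the job in, once; it reports no verdict.
The state is a dict: "t": time; "q": joint angles; "joint_velocities": joint speeds; "joint_torque": joint torques, N m; "ee_pos": TCP position; "ee_rot": TCP orientation; "ft_force": force on the tool from outside, world axes, zero at the start; "moment": the same for the moment, N m; "width": finger opening in m.
Only numpy, scipy, OpenCV 4.12 (cv2) and the standard library are available. Lean on these libraries where they do the work, as an engineer would, in place of code of your own. Each camera call takes 0.05 s, during which the arm holds its last target. There are 200 camera calls.

TASK

The lid has been laid on the pail of kiln mortar but most of its rim is still riding up on the bead. Go round the rim and press it down, section by section, until every section has clicked fully home. Leave the pail standing where it is, neither lifted, tipped nor shoved aside, and do not disturb the things around it.

Things in the scene. Friction and masses are not known exactly. Their poses are not given: they have to be found in the camera images.
- pail: full 3-litre grey plastic pail, about 2.2 to 4.5 kg, standing loose on the table with a paler grey push-on lid on it. Origin: centre of its underside; z up. 156 mm across at the foot, 175 mm at the top, 197 mm over the lid's skirt. The ears of the wire bail handle lie on its +y and -y sides; the bail hangs down on its +x side.
- lid (a point): centre of the lid's flat recessed panel, on its top, 122 mm above the table. Round it runs the raised rim: a flat ring of radius 82 to 97 mm, 15 mm wide, with a 14 mm skirt outside, cut by six 4 mm slits into six equal sections. The ribs on the panel point at the slits. Rim top above the table: 141 mm where a section rides up, 133 mm where it is snapped down.
- rim0 (a joint): rim section 0, its middle 0 degrees anticlockwise from the pail's x axis seen from above; m straight down: 0 = riding up on the bead (8 mm proud), 0.008 = fully home. It gives way at about 10 N; past mid-travel it clicks down by itself and stays. Independent of the other sections. Up at the start.
- rim1 (a joint): rim section 1, its middle 60 degrees anticlockwise from the pail's x axis seen from above; m straight down: 0 = riding up on the bead (8 mm proud), 0.008 = fully home. It gives way at about 10 N; past mid-travel it clicks down by itself and stays. Independent of the other sections. Up at the start.
- rim2 (a joint): rim section 2, its middle 120 degrees anticlockwise from the pail's x axis seen from above; m straight down: 0 = riding up on the bead (8 mm proud), 0.008 = fully home. It gives way at about 10 N; past mid-travel it clicks down by itself and stays. Independent of the other sections. May be shut already at the start (pressing it again does no harm).
- rim3 (a joint): rim section 3, its middle 180 degrees anticlockwise from the pail's x axis seen from above; m straight down: 0 = riding up on the bead (8 mm proud), 0.008 = fully home. It gives way at about 10 N; past mid-travel it clicks down by itself and stays. Independent of the other sections. Up at the start.
- rim4 (a joint): rim section 4, its middle 240 degrees anticlockwise from the pail's x axis seen from above; m straight down: 0 = riding up on the bead (8 mm proud), 0.008 = fully home. It gives way at about 10 N; past mid-travel it clicks down by itself and stays. Independent of the other sections. Up at the start.
- rim5 (a joint): rim section 5, its middle 300 degrees anticlockwise from the pail's x axis seen from above; m straight down: 0 = riding up on the bead (8 mm proud), 0.008 = fully home. It gives way at about 10 N; past mid-travel it clicks down by itself and stays. Independent of the other sections. May be shut already at the start (pressing it again does no harm).
- press0 (a point): point in the middle of the flat top of rim section 0, 89.5 mm out from the pail's axis; it moves down with the section. Its x axis points outwards, z up.
- press1 (a point): point in the middle of the flat top of rim section 1, 89.5 mm out from the pail's axis; it moves down with the section. Its x axis points outwards, z up.
- press2 (a point): point in the middle of the flat top of rim section 2, 89.5 mm out from the pail's axis; it moves down with the section. Its x axis points outwards, z up.
- press3 (a point): point in the middle of the flat top of rim section 3, 89.5 mm out from the pail's axis; it moves down with the section. Its x axis points outwards, z up.
- press4 (a point): point in the middle of the flat top of rim section 4, 89.5 mm out from the pail's axis; it moves down with the section. Its x axis points outwards, z up.
- press5 (a point): point in the middle of the flat top of rim section 5, 89.5 mm out from the pail's axis; it moves down with the section. Its x axis points outwards, z up.
- brick: bystander: buff insulating firebrick 230 x 114 x 65 mm lying flat; origin at the centre of its underside, x along its length
- can: bystander: upright grey and steel spray can with black cap, 65 mm diameter, 190 mm tall; origin at the centre of its underside
- beaker: bystander: open grey plastic beaker, 76 mm across the mouth, 95 mm tall, upright; origin at the centre of its underside

How it is judged:
At the end, for the whole second after the job is handed in: All six rim sections are snapped down (within 1.2 mm of fully home), the pail stands upright and at rest on the table within 40 mm of where it began, and the brick, can and beaker are within 30 mm of where they were (value of joint each of rim0, rim1, rim2, rim3, rim4, rim5 above 0.0068 m and height (world z) of pail below 0.005 m and angle between pail's own z axis and vertical below 0.04 rad and distance of pail from where it was at the start of the episode below 0.04 m and linear speed of pail below 0.02 m/s and distance of each of brick, can, beaker from where it was at the start of the episode below 0.03 m); the robot touches nothing.
It fails at once if the pail is lifted off the table (height (world z) of pail above 0.012 m).
It fails at once if the pail is tipped (angle between pail's own z axis and vertical above 0.12 rad).
It fails at once if the pail is shoved more than 40 mm along the table (distance of pail from where it was at the start of the episode above 0.04 m).
It fails at once if the firebrick is lifted or shoved more than 30 mm (distance of brick from where it was at the start of the episode above 0.03 m).
It fails at once if the spray can or the beaker is lifted, knocked over or shoved more than 30 mm (distance of any of can, beaker from where it was at the start of the episode above 0.03 m or angle between any of can, beaker's own z axis and vertical above 0.35 rad).
It also fails if it takes over 54 s, if anything falls off the work surface, if the arm or the gripper's body presses on something with over 40 N, if the wrist force passes 120 N, or if a joint passes its speed limit or range.

## Working session

There is one attempt and no reset: what is moved stays moved. The work goes in short steps, each a Python script; the robot and the scene stay as the last script left them, time stands still between calls to the robot, and variables do not carry over. Pictures are saved under pics/ and viewed, about 8 in all and at most 12, crops included, and the job is handed in when it is done.

```bash
mkdir -p pics
cat > h.py <<'E'
import numpy as np, cv2, json
from station import ctrl, viewer
def snap(name, fn):
    c=viewer.read_camera(name); cv2.imwrite('pics/'+fn+'.png', c['pixels'][:,:,::-1])
    np.savez('pics/'+fn+'.npz', **{k:np.array(v) for k,v in c.items()}); return c
def ray(c,u,v):
    E=np.array(c['extrinsics']); d=E[:3,:3]@np.array([(u-c['cx'])/c['fx'],(v-c['cy'])/c['fy'],1]); return E[:3,3],d
def at_z(c,u,v,z):
    o,d=ray(c,u,v); return o+d*(z-o[2])/d[2]
def proj(c,p):
    E=np.array(c['extrinsics']); q=E[:3,:3].T@(np.array(p)-E[:3,3]); return np.array([c['fx']*q[0]/q[2]+c['cx'],c['fy']*q[1]/q[2]+c['cy']])
E
python3 - <<'E'
from h import *
for n in ('top','scene'):
    c=snap(n,n+'0'); print(n,np.round(c['extrinsics'],3).tolist(),c['fx'],c['cx'],c['cy'])
im=[cv2.imread(f'pics/{n}0.png') for n in('top','scene')]
s=ctrl.read_state(); print(s['t'],s['ee_rot'],s['ft_force'])
E
```

```text
top [[0.028, -0.996, 0.088, 0.513], [-0.999, -0.029, -0.014, 0.029], [0.016, -0.087, -0.996, 1.345], [0.0, 0.0, 0.0, 1.0]] 489.5562802287379 279.40893910793113 210.5361216457322
scene [[-0.516, 0.569, -0.64, 1.366], [0.857, 0.341, -0.387, 0.485], [-0.003, -0.748, -0.663, 0.856], [0.0, 0.0, 0.0, 1.0]] 460.5150833479784 275.07641331706253 210.18751451407408
0.1 [-3.14013954e+00  7.83916130e-05  4.50864263e-01] [-0.4102559   0.31805118  0.46441151]
```

View pics/top0.png

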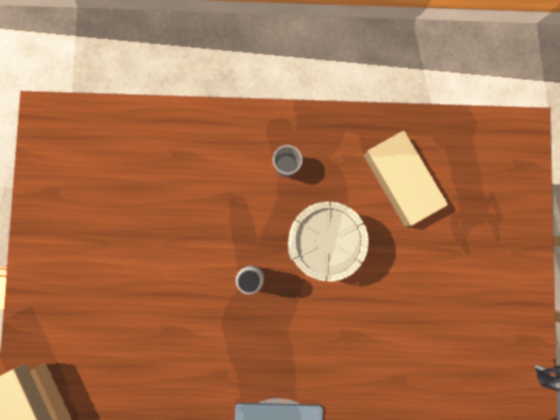

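View pics/scene0.png

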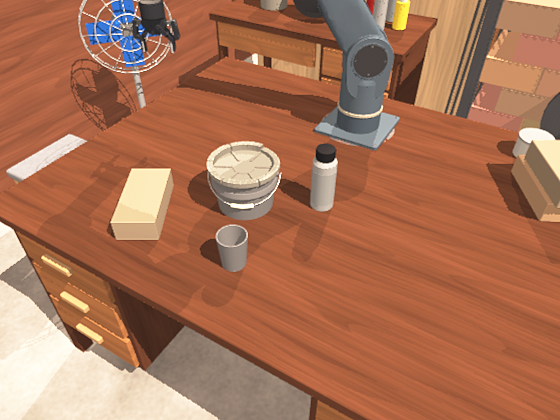

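The top view shows the pail lid at about (328,241), the can at (250,280), the beaker at (287,160) and the brick at (405,178). In the scene view the pail is at about (243,165), with the bail hanging on the side facing the camera. I'll enlarge both.

Run:
```python
import cv2,numpy as np
a=cv2.imread('pics/top0.png')[190:290,280:380]; b=cv2.imread('pics/scene0.png')[135:225,198:288]
r=lambda x:cv2.resize(x,(400,400),interpolation=cv2.INTER_CUBIC)
cv2.imwrite('pics/crop0.png',np.hstack([r(a),r(b)]))
```

```text
(no output)
```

View pics/crop0.png

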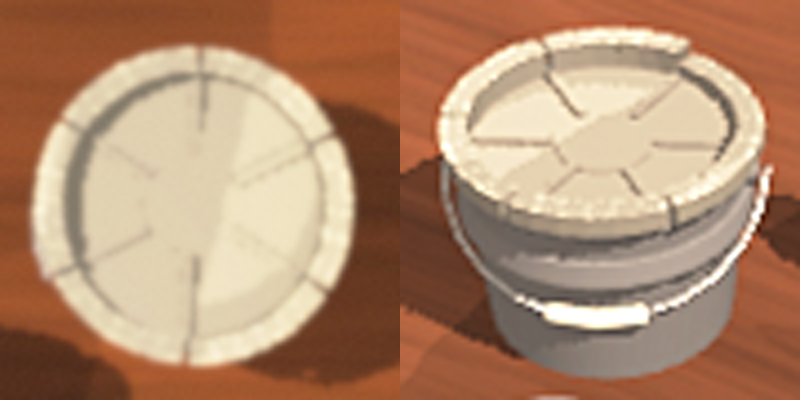

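```bash
cat >> h.py <<'E'
def load(fn):
    d=np.load('pics/'+fn+'.npz'); return {k:(d[k] if d[k].ndim else float(d[k])) for k in d}
def tri(c1,p1,c2,p2):
    (o1,d1),(o2,d2)=ray(c1,*p1),ray(c2,*p2); d1=d1/np.linalg.norm(d1);d2=d2/np.linalg.norm(d2)
    s=np.linalg.lstsq(np.c_[d1,-d2],o2-o1,rcond=None)[0]; a,b=o1+s[0]*d1,o2+s[1]*d2; return (a+b)/2,np.linalg.norm(a-b)
E
cat > a.py <<'E'
from h import *
from scipy.spatial.transform import Rotation as R
t,s=load('top0'),load('scene0')
T=lambda x,y:(280+x/4-.5+.125,190+y/4-.5+.125)
S=lambda x,y:(198+(x-400)*.225-.4,135+y*.225-.4)
print('hub tri',tri(t,T(196,205),s,S(606,150)))
sl=np.array([at_z(t,*T(*p),0.139)[:2] for p in [(203,50),(333,137),(325,292),(187,360),(48,272),(62,122)]])
c0=at_z(t,*T(193.5,206),0.135)[:2]; print('outer centre',c0,'slit mean',sl.mean(0))
d=sl-sl.mean(0); a=np.degrees(np.arctan2(d[:,1],d[:,0])); print('slit r',np.hypot(*d.T).round(3),'ang',a.round(1),'mod60',(a%60).round(1))
for n,p,z in [('can',(250,281),.19),('beaker',(287,160),.095),('brick',(412,175),.065)]: print(n,at_z(t,*p,z).round(3))
print('bail at z~.05',at_z(s,*S(598,315),.06).round(3))
E
python3 a.py
```

```text
hub tri (array([ 0.54735639, -0.11115297,  0.11418576]), np.float64(0.0051042142526507685))
outer centre [ 0.54741124 -0.10940726] slit mean [ 0.54792524 -0.10868904]
slit r [0.096 0.097 0.097 0.095 0.098 0.095] ang [  -2.6  -62.6 -121.9  178.8  116.2   59.2] mod60 [57.4 57.4 58.1 58.8 56.2 59.2]
can [0.448 0.078 0.19 ]
beaker [ 0.755 -0.004  0.095]
brick [ 0.731 -0.337  0.065]
bail at z~.05 [ 0.626 -0.064  0.06 ]
```

The hub, outer rim and slits agree on a pail centre near (0.548, -0.109), with slits at −2°+60k and the bail at about +28°. So the press points are at about 28°+60k. I'll close the fingers, hover, and check with the wrist camera.

```bash
cat >> h.py <<'E'
C=np.array([0.548,-0.109]); A0=np.radians(27.8); ORI=[np.pi,0,0.45]
def press_pt(k,z,C=C,A0=A0): a=A0+k*np.pi/3; return [C[0]+.0895*np.cos(a),C[1]+.0895*np.sin(a),z]
E
python3 - <<'E'
from h import *
ctrl.gripper_close(40)
ctrl.move_straight([0.294,-0.608,0.36])
ctrl.move_pose([0.50,-0.109,0.36],ORI)
c=snap('wrist','w1'); s=ctrl.read_state()
print(s['t'],s['ee_pos'],s['ee_rot'],s['ft_force'],s['width'])
print(np.round(c['extrinsics'],3).tolist())
for k in range(6): print(k,np.round(press_pt(k,0.137),3), ctrl.solve_ik(press_pt(k,0.13),ORI) is not None, proj(c,press_pt(k,.141)).round(0))
E
```

```text
3.875 [ 0.49999851 -0.11013385  0.35984801] [3.14146857e+00 3.07790564e-04 4.48223222e-01] [-0.10020893 -0.46120479  0.02978578] -0.00015184068369750945
[[0.435, -0.86, -0.267, 0.569], [-0.901, -0.415, -0.13, -0.075], [0.001, 0.297, -0.955, 0.501], [0.0, 0.0, 0.0, 1.0]]
0 [ 0.627 -0.067  0.137] True [302.  47.]
1 [ 0.551 -0.02   0.137] True [225. 100.]
2 [ 0.472 -0.061  0.137] True [232. 189.]
3 [ 0.469 -0.151  0.137] True [306. 226.]
4 [ 0.545 -0.198  0.137] True [378. 184.]
5 [ 0.624 -0.157  0.137] True [382.  94.]
```

View pics/w1.png

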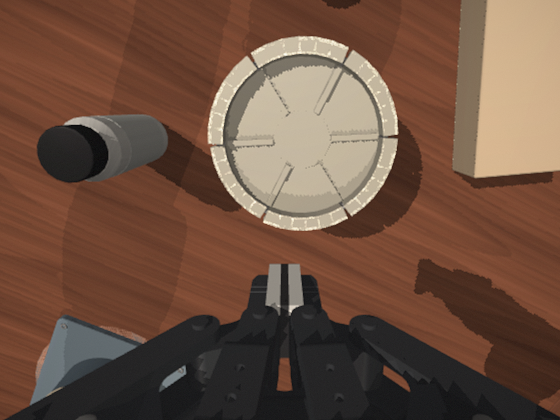

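The projected press points land on the middles of the sections: (302,47), (225,100), (232,189), (306,226), (378,184) and (382,94). I'll press the first one and check the force and height.

```bash
cat >> h.py <<'E'
def press(k):
    ctrl.move_straight(press_pt(k,0.165),ORI,v=0.12)
    hit=ctrl.move_straight(press_pt(k,0.127),ORI,v=0.02,stop_force=25)
    s=ctrl.read_state(); print(k,hit,round(s['t'],2),s['ee_pos'].round(4) if hasattr(s['ee_pos'],'round') else s['ee_pos'],np.round(s['ft_force'],1))
    ctrl.move_straight(press_pt(k,0.165),ORI,v=0.1)
E
python3 - <<'E'
from h import *
ctrl.move_straight(press_pt(3,0.2),ORI)
press(3); print(ctrl.read_state()['t'])
E
```

```text
3 True 7.05 [ 0.4688 -0.1508  0.133 ] [-2.1  0.2 10.7]
7.525
```

It stopped at z = 0.133, the snapped-down height. I'll press the rest, then look.

Run:
```python
from h import *
for k in (4,5,0,1,2): press(k)
ctrl.move_straight(press_pt(2,0.30),ORI)
ctrl.move_straight([0.50,-0.109,0.36],ORI)
w=snap('wrist','w2'); 
ctrl.move_pose([0.35,-0.45,0.36],ORI)
t=snap('top','top2'); s=snap('scene','scene2'); print(ctrl.read_state()['t'])
r=lambda x:cv2.resize(x,(400,400),interpolation=cv2.INTER_CUBIC)
a=cv2.imread('pics/top2.png')[190:290,280:380]; b=cv2.imread('pics/scene2.png')[135:225,198:288]
cv2.imwrite('pics/crop2.png',np.hstack([r(a),r(b)]))
```

```text
4 True 9.9 [ 0.5447 -0.1986  0.133 ] [-1.9  0.9  9. ]
5 True 12.77 [ 0.6239 -0.1568  0.133 ] [-3.2  0.5  8.6]
0 True 15.63 [ 0.6273 -0.0672  0.133 ] [-2.3 -0.4  8.5]
1 True 18.48 [ 0.5516 -0.0195  0.133 ] [-3.1 -0.2 10.1]
2 True 21.3 [ 0.4723 -0.0613  0.1329] [-2.4 -0.8 11. ]
25.0583
```

View pics/crop2.png

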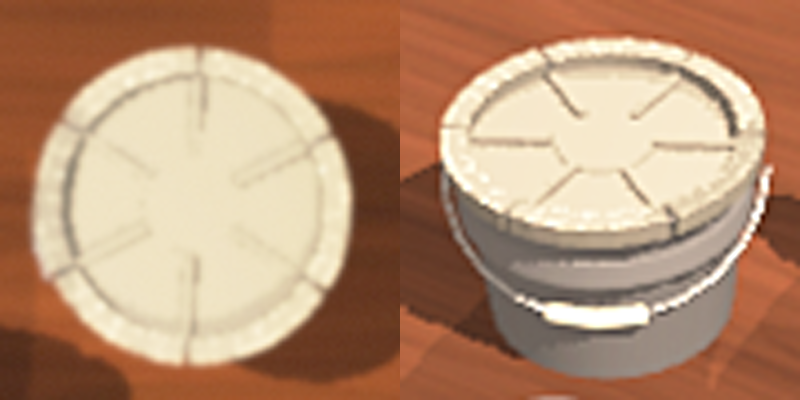

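View pics/w2.png

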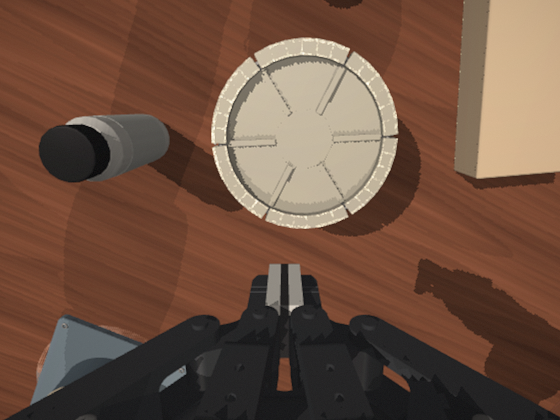

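The rim is now level all round: the step at crop (690,45) is gone, and every press bottomed at 0.133 m. The pail, can and brick haven't moved, and the arm is clear. I'm handing in.

```bash
python3 -c "
from h import *
print(ctrl.read_state()['ft_force']); ctrl.sign_off()"
```

```text
[ 0.21281619  0.09148477 -0.42684304]
the job is handed in; nothing more can be done
```

I pressed all six rim sections down with the closed fingertips, and every section looks fully home. The job was handed in at about 25 s of the 54 s allowed; sign-off gives no verdict.

- **Rim height:** each press tripped the 25 N force stop at a fingertip height of 0.133 m, which is the snapped-down height. I didn't measure the rim height again afterwards. The final top, scene and wrist pictures show a level rim with no raised step.
- **Surroundings:** comparing pictures by eye, the pail stands where it did, and the can and brick in the wrist view have not shifted noticeably. I didn't look at the beaker again, but the arm never went near it. The tool force was about zero at hand-in, with the arm clear of everything.
- **One disagreement:** my two-view reading of the lid panel's height came out at 0.114 m against the stated 0.122 m, with a 5 mm gap between the two sight lines. I put this down to coarse pixel reading. The force stops at 0.133 m matched the stated rim height.

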